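# Push a foam model down the empty lane of the storage board

## Robot

A 6-joint arm with a two-finger parallel gripper is mounted at the origin on the work surface. World frame = base frame: x ahead of the robot, y to its left, z up, the work surface at z = 0. Lengths are in m, angles in rad, forces in N, time in s.
With the tool pointing down it reaches from about 0.35 to 0.725 m from the base axis. Payload 6 kg.
Tool frame: the origin (TCP) lies at the centre of the arm's flange, where the gripper is bolted on; the fingertips stand 173 mm ahead of it and the grasp point (between the pads) lies 155 mm ahead of it; z points along the fingers, y is the line along which they close (so a half turn about z gives the same grasp; the last joint's range is limited). The gripper opens to 85 mm and grips with 20 to 120 N. Pads are 22 mm wide; open, the fingers measure 114 mm over their backs; the gripper's body (76 mm by 85 mm) begins 54 mm behind the grasp point. The pads swing forward as they close: fully open they stand 13 mm farther back than shut.
Start: joints at [-0.969, 0.04, 0.085, 0, -1.615, -0.334], TCP at [0.159, -0.579, 0.405] pointing down, gripper open.
Joint ranges: [-2.56, 2.56], [-1.29, 2.01], [-1.08, 1.49], [-3.29, 1.98], [-2.81, -0.18], [-2.99, 2.99]. Speed limits (rad/s): [2.57, 2.57, 3.01, 3.14, 3.14, 3.14].

## Interface

Orientations are given as a 3x3 rotation matrix whose columns are the frame's x, y, z axes.
In Python, from bench import * gives the robot as it stands.
- The arm moves only by the tool drive_tool, never from a script. Its argument "commands" is a list of rows, each a list of 7 numbers: the shift along the tool's x, y, z scaled (see below), then the turn, a rotation vector about the tool's x, y, z scaled (see below), then the opening, from 0 (shut) to 1 (fully open). A call has 1 to 10 rows; each row is the pose to reach, as a shift and turn from the pose commanded when the call began, along the tool's axes at that moment, turning the shorter way round; what a row does not reach only later rows make up. The controller multiplies each number of a shift by 300 mm and each number of a turn by 360 degrees. A row lasts 1/12 s, in which the tool goes at most 41.7 mm and 7.16 degrees, less where a joint would pass 70% of its speed; a pose out of reach is approached as far as the arm can. A call with a number of a shift or a turn outside -1 to 1 is refused whole. A call with a gripper value outside its range is refused whole. The fingers move at their own pace and stop on an object; the grip force is fixed at half the most. Time passes only in rows, so rows that repeat a pose let the fingers close. It gives the time, the measured TCP pose, the force, the opening and the grip force at its end, in the units of the state.
- sense(): the state, without advancing time (a new reading comes with each control period).
- grab_frame(name): name is "scene" or "top" or "wrist"; returns (picture, depth): 384x512x3 uint8, blue, green, red; 384x512 float32, m along the optical axis (not along the pixel's ray), 0 where there is no reading.
- camera_model(name): a dict with "mtx" (3x3 intrinsics, pixels), "k1" (the pictures are not rectified: a ray, as slopes to the right and down, at radius r is drawn at 1 + k1 r^2 times it, then the intrinsics apply), "R" (3x3) and "t" (3): a world point X has camera coordinates R X + t. Camera axes: x right, y down, z forward; pixel columns grow to the right and rows downward; lengths in m; the calibration is good to about 2 mm. A picture is of the moment at which its call begins: read the wrist's pose just before it. camera_model takes no time and is no camera call; for the wrist camera it gives the pose at the moment of the call.
- job_done(): hands the job in; it is judged then, once.
Trained networks look in the newest picture that a camera, given by its name, has taken for a name from the list of things; names that differ only in an ending like _2 or _b are one class to them, and where a whole thing is asked for, a point or a joint stands for the part that bears it (a point fixed in the world has none). Each returns a list of dicts, best first, with "confidence" (0 to 1); they miss things now and then, are a little off and sometimes report something else, mostly with a low value. They report only what shows in the picture. A call takes as long as a camera call. They do not tell look-alikes from the thing itself.
- look_for(camera, query): "box" ([left, top, width, height] in pixels, round what is visible of it).
- landmark_of(camera, query): "uv" ([column, row] in pixels: a listed point, or the origin of a listed thing).
The state is a dict: "t": time; "qpos": joint angles; "joint_vel": joint speeds; "joint_torque": joint torques, N m; "position": TCP position; "tcp_rot": TCP orientation; "wrist_force": force on the tool from outside, world axes, zero at the start; "ft_torque": the same for the moment, N m; "finger_gap": opening from 0.0 (shut) to 1.0 (fully open); "grip_force": force on a finger pad.
Only numpy, scipy, OpenCV 4.12 (cv2) and the standard library are available. Lean on these libraries where they do the work, as an engineer would, in place of code of your own. Each camera call takes 0.05 s, during which the arm holds its last target. There are 200 camera calls.

## Task

Put the foam castle-wall model away in the empty lane of the plywood storage board: with the fingertips, nudge it over until it lines up with that lane, then push it down between the two metal rails until its leading end rests gently against the soft rubber strip of the stop, and take the hand away. The soft foam scores on bare metal, so the model must not touch any rail on the way, nor squash the strip flat. Only push it from outside: never take it between the fingers, lift it or tip it, and leave the tower model in the other lane and the jar, sanding block and scraper around the board where they are.

Things in the scene. Friction and masses are not known exactly. Their poses are not given: they have to be found in the camera images.
- wall_model_center (a point): centre of the loose wall model, half-way up (36 mm above its underside): an upright block 110 mm long (x), 66 mm wide (y), 72 mm tall (z), flush flat vertical faces; 18 mm plywood base, lilac foam above, four battlement teeth across the top 12 mm. It starts on the bare loading area before the lane mouths, up to 0.3 rad off the lane direction (x roughly down the lanes), to one side of its lane
- wall_model: the same wall model, origin at the centre of its underside, same axes. About 0.1 kg, slides on the board with ordinary friction
- empty_lane: fixed pair of aluminium rails of the empty lane. Origin: lane floor (top of the board), mid-way between the rails at the mouth; x points down the lane to the stop, y across, z up. Rails: x 0 to 240 mm, 25 mm tall, 3 mm thick, inner faces at y = -41 and +41 mm, 3 mm high feet outward to 57 mm. Rubber face of the stop at x = 255 mm, so the model is home with its centre at x = 200 mm
- full_lane: the same pair of rails beside it (lane centre 120 mm to one or the other side of the empty lane's), fixed, with the tower model standing in it; same axes and sizes
- board: plywood board fixed on the bench, 15 mm thick. Origin at bench height; x points down the lanes (about world +y), y across. It covers x -270 to 250, y -130 to 130 mm; lane mouths at x = -20, lane centres at y = +60 and -60, loading area x -270 to -20 mm. The stop, an aluminium bar 30 mm tall with a rubber strip, face at x = 235 mm, spans the board
- stop_buffer (a joint): how far the stop's soft rubber strip (12 mm thick, from 4 to 26 mm above the board) is pressed in, in m: 0 when free, about 1.5 N per mm, sluggish, squashed flat at 0.008; it springs back when let go
- tower_model: bystander: round lilac foam tower, 66 mm tall, on an 80 x 60 mm plywood base, loose in the full lane; origin at the centre of its underside
- filler_jar: bystander: lidded jar of filler, 64 mm across, 75 mm tall, on the bench past the board's long side away from the robot; origin at the centre of its underside
- sanding_block: bystander: cork sanding block 105 x 60 x 32 mm, on the bench just off the loading end of the board; origin at the centre of its underside
- scraper: bystander: flat scraper 190 mm long lying on the bench just past the stop end of the board; origin under its middle
Mind the look-alikes: they are no part of the job. Leave any turquoise or yellow look-alike of the wall_model alone.

How it is judged:
By the outcome, as a careful person would: the job done as asked, in the order asked, and still so for the second after the job is handed in, with the robot touching nothing.
It also fails if it takes over 58 s, if anything falls off the work surface, if the arm or the gripper's body presses on something with over 40 N, if the wrist force passes 120 N, or if a joint passes its speed limit or range.

## Working session

There is one attempt and no reset: what is moved stays moved. The work goes in short steps, Python scripts to look and compute and a tool call to move; the robot and the scene stay as the last step left them, time stands still between calls to the robot, and variables do not carry over. Pictures are saved under pics/ and viewed, at most 10 in all, crops included, and the job is handed in when it is done.

Besides the shell and the picture viewer there is one more tool, called after ">>>" as name(argument=value, ...), one argument or row to a line, values as JSON. drive_tool: Moves the arm, as the interface text tells. Shifts and turns lie within -1 to 1; 1 stands for 300 mm of shift or 360 degrees of turn. Its arguments: {"type":"object","properties":{"commands":{"type":"array","items":{"type":"array","items":{"type":"number","minimum":-1,"maximum":1}}}},"required":["commands"]}

```bash
mkdir -p pics; cat > h.py <<'E'
from bench import *
import numpy as np, cv2
def ray(cam,uv):
    K=np.array(cam["mtx"]);k=cam["k1"]
    p=cv2.undistortPoints(np.array([[uv]],float),K,np.array([k,0,0,0,0.]))[0,0]
    R=np.array(cam["R"]);t=np.array(cam["t"])
    return -R.T@t, R.T@np.array([p[0],p[1],1])
def atz(cam,uv,z):
    o,d=ray(cam,uv); return o+d*(z-o[2])/d[2]
def cloud(cam,dep):
    h,w=dep.shape; K=np.array(cam["mtx"])
    uv=np.stack(np.meshgrid(np.arange(w),np.arange(h)),-1).reshape(-1,1,2).astype(float)
    p=cv2.undistortPoints(uv,K,np.array([cam["k1"],0,0,0,0.]))[:,0]
    c=np.c_[p,np.ones(len(p))]*dep.reshape(-1,1)
    X=(c-np.array(cam["t"]))@np.array(cam["R"])
    return X.reshape(h,w,3)
E
python3 - <<'E'
from h import *
s=sense();print(s)
out=[]
for n in["top","scene"]:
    im,d=grab_frame(n);c=camera_model(n)
    cv2.imwrite(f"pics/{n}0.png",im);np.savez(f"{n}0.npz",im=im,d=d)
    for q in["wall_model","wall_model_center","empty_lane","full_lane","board","tower_model"]:
        r=landmark_of(n,q)
        for e in r[:3]: print(n,q,np.round(e["uv"],1),round(e["confidence"],2),atz(c,e["uv"],0.0 if q=="board" else .051 if "center" in q else .015).round(4))
E
```

```text
{'t': 0.0, 'qpos': array([-9.69293972e-01,  4.08105133e-02,  8.38209834e-02, -4.59643010e-04,
       -1.61544462e+00, -3.33687530e-01]), 'joint_vel': array([ 0.00031231,  0.00144956, -0.00050902,  0.00167568, -0.00062155,
       -0.00102344]), 'joint_torque': array([ 1.08617438e-03, -3.68193412e+01,  3.47412622e+01,  6.93248883e+00,
       -5.32901584e-03,  4.50699744e-08]), 'position': array([ 0.15886692, -0.57857309,  0.40368571]), 'tcp_rot': array([[-9.64346092e-01, -2.64643750e-01, -5.48224722e-04],
       [-2.64644298e-01,  9.64344753e-01,  1.61021043e-03],
       [ 1.02545507e-04,  1.69788468e-03, -9.99998553e-01]]), 'wrist_force': array([-0.64948791,  0.38486166, -0.38447339]), 'ft_torque': array([-0.0364392 ,  0.03899705, -0.01713166]), 'grip_force': 0.0, 'finger_gap': 1.0006110598742}
top wall_model [267.2 191.2] 0.93 [ 0.5711 -0.0642  0.015 ]
top wall_model [280.3 105.2] 0.87 [ 0.8299 -0.102   0.015 ]
top wall_model [305.1 272.8] 0.74 [ 0.3383 -0.1736  0.015 ]
top wall_model_center [272.  191.1] 0.79 [ 0.5674 -0.0759  0.051 ]
top wall_model_center [305.5 275.4] 0.7 [ 0.3343 -0.1696  0.051 ]
top wall_model_center [279.2 104.3] 0.58 [ 0.8204 -0.0958  0.051 ]
top empty_lane [228.8 184.6] 0.85 [0.5892 0.0478 0.015 ]
top full_lane [235.4 226.3] 0.72 [0.4684 0.0268 0.015 ]
top board [225.7 204.3] 0.66 [0.5328 0.0566 0.    ]
top tower_model [191.4 230.3] 0.92 [0.4554 0.1534 0.015 ]
scene wall_model [255.5 295.2] 0.97 [ 0.8179 -0.1064  0.015 ]
scene wall_model_center [231.7 215.4] 0.91 [ 0.5733 -0.0665  0.051 ]
scene wall_model_center [258.  287.9] 0.86 [ 0.8194 -0.0999  0.051 ]
scene wall_model_center [169.7 177.5] 0.69 [ 0.3544 -0.1806  0.051 ]
scene empty_lane [265.9 214.5] 0.62 [0.5871 0.0365 0.015 ]
scene full_lane [244.7 189.9] 0.68 [0.4715 0.0199 0.015 ]
scene board [262.3 204.6] 0.86 [0.5371 0.0489 0.    ]
scene tower_model [279.7 172.4] 0.91 [0.4516 0.152  0.015 ]
```

View pics/top0.png

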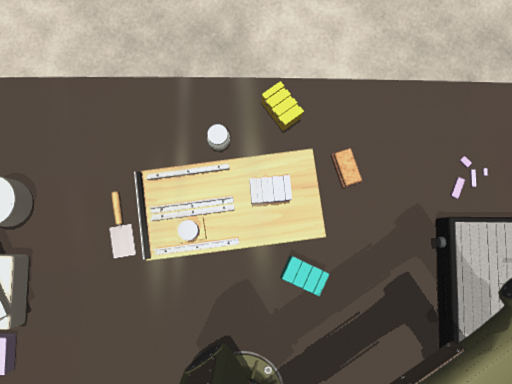

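View pics/scene0.png

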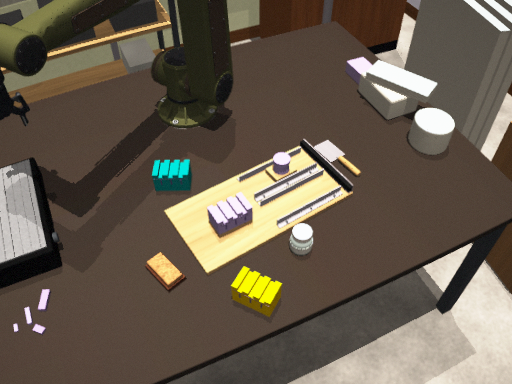

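The top picture shows the lilac wall at about (271,189). The empty lane is the far one, with rails near (188,172) and (192,207) and its mouth at x≈230. The tower is at (188,230), and the turquoise and yellow look-alikes are at (305,275) and (283,105).

The scene picture agrees, with the wall at (231,214). Next I'll measure from depth.

```bash
cat >> h.py <<'E'
def fitbox(P):  # P Nx2 world -> centre, sizes, long-axis angle
    (c,s,a)=cv2.minAreaRect((P*1000).astype(np.float32)); return c,s,a
E
python3 - <<'E'
from h import *
for n in["top","scene"]:
    z=np.load(f"{n}0.npz");d=z["d"];im=z["im"];c=camera_model(n)
    X=cloud(c,d)
    print(n,"cam at",(-np.array(c["R"]).T@np.array(c["t"])).round(3))
    roi=(X[...,0]>.38)&(X[...,0]<.75)&(X[...,1]>-.22)&(X[...,1]<.36)
    b=roi&(X[...,2]>.008)&(X[...,2]<.022)
    print("board z",np.median(X[b][:,2]), fitbox(X[b][:,:2]))
    w=roi&(X[...,2]>.06)&(X[...,1]<.02)&(X[...,1]>-.16)
    print("wall",w.sum(),np.percentile(X[w][:,2],[5,50,95]).round(4),fitbox(X[w][:,:2]),X[w].mean(0))
    r=roi&(X[...,2]>.03)&(X[...,2]<.05)&(X[...,1]>.035)&(X[...,1]<.29)
    P=X[r]; 
    # rails lines by clustering across with rough angle
    for ang in [0.08,0.1,0.12]:
        pass
    np.save(f"{n}_rail.npy",P)
    best=max(np.linspace(0,.2,81),key=lambda a:(np.histogram(P[:,0]*np.cos(a)+P[:,1]*np.sin(a),np.arange(.35,.85,.002))[0].astype(float)**2).sum())
    q=P[:,0]*np.cos(best)+P[:,1]*np.sin(best);h,e=np.histogram(q,np.arange(.35,.85,.004))
    print("rail ang",best,[(round(e[i],3),int(h[i])) for i in range(len(h)) if h[i]>8])
E
```

```text
top cam at [ 0.438 -0.007  1.178]
board z 0.015220089432569838 ((559.8363037109375, 70.3402099609375), (356.87310791015625, 579.9945068359375), 0.32534104585647583)
wall 1828 [0.0729 0.0887 1.1783] ((487.71148681640625, -67.47911071777344), (228.67356872558594, 129.68026733398438), 5.75012731552124) [ 0.50835866 -0.04196446  0.57666511]
rail ang 0.145 [(np.float64(0.422), 10), (np.float64(0.426), 10), (np.float64(0.43), 68), (np.float64(0.434), 40), (np.float64(0.438), 10), (np.float64(0.442), 19), (np.float64(0.446), 42), (np.float64(0.45), 33), (np.float64(0.454), 30), (np.float64(0.458), 27), (np.float64(0.462), 22), (np.float64(0.466), 18), (np.float64(0.47), 23), (np.float64(0.474), 18), (np.float64(0.478), 21), (np.float64(0.482), 16), (np.float64(0.486), 22), (np.float64(0.49), 18), (np.float64(0.494), 23), (np.float64(0.498), 27), (np.float64(0.502), 25), (np.float64(0.514), 75), (np.float64(0.518), 40), (np.float64(0.546), 33), (np.float64(0.55), 77), (np.float64(0.554), 12), (np.float64(0.634), 129), (np.float64(0.694), 9), (np.float64(0.698), 24), (np.float64(0.702), 13), 
[... 447 characters left out ...]
, 40), (np.float64(0.442), 15), (np.float64(0.446), 13), (np.float64(0.45), 10), (np.float64(0.454), 15), (np.float64(0.458), 13), (np.float64(0.462), 13), (np.float64(0.466), 10), (np.float64(0.47), 20), (np.float64(0.474), 16), (np.float64(0.478), 21), (np.float64(0.482), 17), (np.float64(0.486), 25), (np.float64(0.49), 38), (np.float64(0.494), 41), (np.float64(0.498), 28), (np.float64(0.502), 27), (np.float64(0.51), 10), (np.float64(0.514), 97), (np.float64(0.518), 101), (np.float64(0.546), 14), (np.float64(0.55), 137), (np.float64(0.554), 47), (np.float64(0.634), 79), (np.float64(0.638), 105), (np.float64(0.738), 9), (np.float64(0.742), 9), (np.float64(0.746), 12), (np.float64(0.75), 9)]
```

>>> drive_tool(
  commands=[
    [-0.8,0.8,0,0,0,0.02,0.6],
    [-0.8,0.8,0,0,0,0.02,0.6],
    [-0.8,0.8,0,0,0,0.02,0.6],
    [-0.8,0.8,0,0,0,0.02,0.6],
    [-0.8,0.8,0,0,0,0.02,0.6],
    [-0.8,0.8,0,0,0,0.02,0.6],
    [-0.8,0.8,0,0,0,0.02,0.6],
    [-0.8,0.8,0,0,0,0.02,0.6],
    [-0.8,0.8,0,0,0,0.02,0.6],
    [-0.8,0.8,0,0,0,0.02,0.6],
  ],
)

```text
t: 1.53
position: [0.3278, -0.2815, 0.4051]
tcp_rot: [[-0.989, -0.147, 0.001], [-0.147, 0.989, 0.0], [-0.001, -0.0, -1.0]]
wrist_force: [0.2, -1.2, 0.1]
finger_gap: 0.602
grip_force: 0.0
```

>>> drive_tool(
  commands=[
    [-0.5,0.57,0.1,0,0,0,0.6],
    [-0.5,0.57,0.1,0,0,0,0.6],
    [-0.5,0.57,0.1,0,0,0,0.6],
    [-0.5,0.57,0.1,0,0,0,0.6],
    [-0.5,0.57,0.1,0,0,0,0.6],
    [-0.5,0.57,0.1,0,0,0,0.6],
    [-0.5,0.57,0.1,0,0,0,0.6],
    [-0.5,0.57,0.1,0,0,0,0.6],
  ],
)

```text
t: 2.2
position: [0.4514, -0.0932, 0.3742]
tcp_rot: [[-0.99, -0.143, -0.002], [-0.143, 0.99, -0.001], [0.002, -0.0, -1.0]]
wrist_force: [0.1, 0.8, -0.2]
finger_gap: 0.597
grip_force: 0.0
```

```bash
cat >> h.py <<'E'
A=0.146
def lane(P,a=A): # world xy -> (along, toward +x across) 
    P=np.asarray(P)[...,:2]
    return np.stack([-np.sin(a)*P[...,0]+np.cos(a)*P[...,1],np.cos(a)*P[...,0]+np.sin(a)*P[...,1]],-1)
def wall(n,tag,zlo=.078,zhi=.096,show=True):
    c=camera_model(n);im,d=grab_frame(n)
    cv2.imwrite(f"pics/{tag}.png",im);np.savez(f"{tag}.npz",im=im,d=d,R=c["R"],t=c["t"])
    X=cloud(c,d);z=X[...,2]
    hsv=cv2.cvtColor(im,cv2.COLOR_BGR2HSV)
    L=lane(X)
    m=(z>zlo)&(z<zhi)&(hsv[...,1]<110)&(L[...,1]>.48)&(L[...,1]<.64)&(L[...,0]>-.27)&(L[...,0]<.26)&(d>0)
    m=cv2.morphologyEx(m.astype(np.uint8),cv2.MORPH_CLOSE,np.ones((9,9)))
    nn,lab,st,_=cv2.connectedComponentsWithStats(m)
    if nn<2: print(n,"no wall");return
    i=1+st[1:,4].argmax();M=(lab==i)&(z>zlo)&(z<zhi)
    (cx,s,a)=cv2.minAreaRect((L[M]*1000).astype(np.float32))
    print(n,"wall in lane coords mm (along,across):",np.round(cx,1),"size",np.round(s,1),"ang",round(a,2),"ztop",np.median(z[M]).round(4),M.sum())
    return X,im
E
python3 - <<'E'
from h import *
print(sense()["position"],sense()["t"])
for n in["top","scene","wrist"]: wall(n,n+"1")
for n in ["top1","scene1","wrist1"]:
    z=np.load(n+".npz");c=dict(camera_model(n[:-1]));c["R"]=z["R"];c["t"]=z["t"]
    X=cloud(c,z["d"]);P=X[(X[...,2]>.033)&(X[...,2]<.046)&(X[...,1]>.03)&(X[...,1]<.28)&(X[...,0]>.4)&(X[...,0]<.7)]
    if len(P)<50: print(n,"few",len(P));continue
    for q0 in(.551,.6355):
        q=lane(P);k=abs(q[:,1]-q0)<.006
        if k.sum()<20: continue
        f=np.polyfit(q[k,0],q[k,1],1);print(n,q0,"slope",f[0].round(4),"at.05,.25",np.polyval(f,[.05,.25]).round(4),"along",np.percentile(q[k,0],[1,99]).round(4),k.sum())
    b=X[(X[...,2]>.02)&(X[...,2]<.048)];q=lane(b)
    k=(q[:,1]>.56)&(q[:,1]<.625)&(q[:,0]>.15)&(q[:,0]<.3)
    if k.sum(): print("stop along min",np.percentile(q[k,0],[1,5,50]).round(4))
E
```

```text
[ 0.45143471 -0.09315937  0.37417664] 2.2
top wall in lane coords mm (along,across): [-151.4  553.3] size [110.  66.] ang 2.23 ztop 0.0867 636
scene wall in lane coords mm (along,across): [-154.2  554.2] size [112.6  71.7] ang 2.25 ztop 0.0866 585
wrist wall in lane coords mm (along,across): [-198.4  552.9] size [17.2 67.1] ang 2.81 ztop 0.087 1005
top1 0.551 slope 0.0164 at.05,.25 [0.551  0.5543] along [-0.0407  0.1907] 105
top1 0.6355 slope 0.0032 at.05,.25 [0.6355 0.6361] along [-0.0398  0.188 ] 119
stop along min [0.2011 0.2104 0.2183]
scene1 0.551 slope 0.0042 at.05,.25 [0.5528 0.5536] along [-0.0474  0.189 ] 155
scene1 0.6355 slope 0.0014 at.05,.25 [0.6375 0.6378] along [-0.0463  0.185 ] 149
stop along min [0.1565 0.201  0.2116]
wrist1 0.551 slope -0.0002 at.05,.25 [0.5519 0.5519] along [-0.0422  0.1494] 840
wrist1 0.6355 slope -0.0038 at.05,.25 [0.6372 0.6364] along [0.0939 0.1731] 271
```

View pics/wrist1.png

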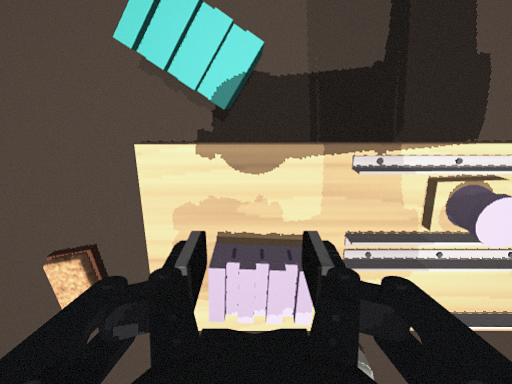

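The wrist view shows the wall at about (260,285), nearly parallel to the rails at (430,250). It needs about 40 mm more across. I'll lower the tool on the near side and push with both fingertips.

>>> drive_tool(
  commands=[
    [-0.15,0.02,0.2,0,0,0,0.7],
    [-0.16,0.02,0.4,0,0,0,0.7],
    [-0.17,0.02,0.55,0,0,0,0.7],
    [-0.17,0.02,0.58,0,0,0,0.7],
    [-0.17,0.02,0.58,0,0,0,0.7],
    [-0.17,0.02,0.58,0,0,0,0.7],
    [-0.17,0.02,0.58,0,0,0,0.7],
  ],
)

```text
t: 2.93
position: [0.5004, -0.0811, 0.2009]
tcp_rot: [[-0.99, -0.14, -0.001], [-0.14, 0.99, -0.001], [0.001, -0.001, -1.0]]
wrist_force: [1.2, -0.5, 1.6]
finger_gap: 0.699
grip_force: 0.0
```

```bash
python3 - <<'E'
from h import *
s=sense();print(lane(s["position"]).round(4),s["position"].round(4),s["wrist_force"].round(2),s["finger_gap"])
wall("top","top2")
im,d=grab_frame("wrist");cv2.imwrite("pics/wrist2.png",im)
E
```

```text
[-0.153   0.4833] [ 0.5004 -0.0811  0.2009] [ 1.21 -0.46  1.61] 0.6988867518712785
top wall in lane coords mm (along,across): [-152.   570.4] size [109.8  33.4] ang 0.34 ztop 0.0867 217
```

View pics/wrist2.png

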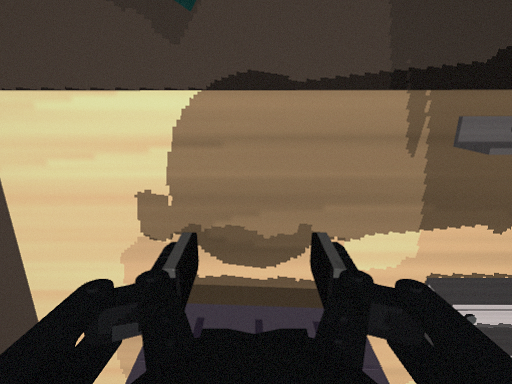

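>>> drive_tool(
  commands=[
    [-0.04,0,0,0,0,-0.001,0.7],
    [-0.06,0,0,0,0,-0.001,0.7],
    [-0.07,0,0,0,0,-0.001,0.7],
    [-0.08,0,0,0,0,-0.001,0.7],
    [-0.09,0,0,0,0,-0.001,0.7],
    [-0.1,0,0,0,0,-0.001,0.7],
    [-0.11,0,0,0,0,-0.001,0.7],
    [-0.12,0,0,0,0,-0.001,0.7],
    [-0.13,0,0,0,0,-0.001,0.7],
    [-0.14,0,0,0,0,-0.001,0.7],
  ],
)

```text
t: 3.87
position: [0.5425, -0.074, 0.2006]
tcp_rot: [[-0.989, -0.148, -0.0], [-0.148, 0.989, 0.0], [0.0, 0.0, -1.0]]
wrist_force: [-0.5, -0.9, 0.6]
finger_gap: 0.7
grip_force: 0.0
```

```bash
python3 - <<'E'
from h import *
s=sense();print(lane(s["position"]).round(4),s["position"].round(4),s["wrist_force"].round(2),s["tcp_rot"].round(4)[:2,1])
wall("top","top3");wall("scene","scene3")
E
```

```text
[-0.1521  0.5259] [ 0.5425 -0.074   0.2006] [-0.53 -0.93  0.64] [-0.1479  0.989 ]
top no wall
scene wall in lane coords mm (along,across): [-153.2  560.8] size [121.2  93.4] ang 0.68 ztop 0.0864 710
```

```bash
cat >> h.py <<'E'
from scipy.optimize import least_squares
def faces(tag=None,X=None,guess=(-.15,.57)):
    """far (+across) and rear (-along) face lines of the wall from the scene camera"""
    c=camera_model("scene");im,d=grab_frame("scene");X=cloud(c,d)
    if tag: cv2.imwrite(f"pics/{tag}.png",im)
    L=lane(X);z=X[...,2];u,v=L[...,0]-guess[0],L[...,1]-guess[1]
    hsv=cv2.cvtColor(im,cv2.COLOR_BGR2HSV)
    face=(z>.034+.008)&(z<.070)&(d>0)&(hsv[...,2]>30)
    far=face&(abs(u)<.045)&(v>.012)&(v<.055); rear=face&(abs(v)<.026)&(u<-.035)&(u>-.075)
    for nm,m,i in(("far",far,0),("rear",rear,1)):
        P=L[m]
        if len(P)<20: print(nm,"few",len(P));continue
        r=least_squares(lambda p:P[:,1-i]-p[0]-p[1]*(P[:,i]-guess[i]),[np.median(P[:,1-i]),0],loss="soft_l1",f_scale=.001)
        print(nm,"face at",(r.x[0]*1000).round(1),"mm slope",r.x[1].round(4),"resid",np.median(abs(r.fun)*1000).round(2),"n",len(P))
E
python3 - <<'E'
from h import *
faces("scene3b",guess=(-.152,.570))
E
```

```text
far face at 604.6 mm slope 0.005 resid 1.01 n 159
rear face at -208.3 mm slope 0.0434 resid 0.59 n 44
```

>>> drive_tool(
  commands=[
    [-0.01,0,0,0,0,0,0.7],
    [-0.02,0,0,0,0,0,0.7],
    [-0.03,0,0,0,0,0,0.7],
    [-0.04,0,0,0,0,0,0.7],
    [-0.05,0,0,0,0,0,0.7],
    [-0.06,0,0,0,0,0,0.7],
    [-0.07,0,0,0,0,0,0.7],
    [-0.075,0,0,0,0,0,0.7],
    [-0.08,0,0,0,0,0,0.7],
    [-0.08,0,0,0,0,0,0.7],
  ],
)

```text
t: 4.85
position: [0.5662, -0.0704, 0.2007]
tcp_rot: [[-0.989, -0.148, 0.0], [-0.148, 0.989, 0.0], [-0.0, 0.0, -1.0]]
wrist_force: [0.2, 0.1, -0.7]
finger_gap: 0.698
grip_force: 0.0
```

>>> drive_tool(
  commands=[
    [0.02,0,0,0,0,0,0.7],
    [0.1,0,0,0,0,0,0.7],
    [0.2,0,0,0,0,0,0.6],
    [0.2,0,-0.1,0,0,0,0.4],
    [0.2,-0.1,-0.24,0,0,0.02,0.3],
    [0.2,-0.2,-0.36,0,0,0.04,0.3],
    [0.2,-0.3,-0.4,0,0,0.06,0.3],
    [0.2,-0.4,-0.4,0,0,0.08,0.3],
    [0.2,-0.5,-0.4,0,0,0.1,0.3],
    [0.2,-0.5,-0.4,0,0,0.12,0.3],
  ],
)

```text
t: 5.68
position: [0.5283, -0.2316, 0.3209]
tcp_rot: [[-0.819, 0.574, 0.0], [0.574, 0.819, -0.001], [-0.001, -0.0, -1.0]]
wrist_force: [-0.7, 0.9, -1.3]
finger_gap: 0.3
grip_force: 0.0
```

```bash
python3 - <<'E'
from h import *
s=sense();print(s["t"],lane(s["position"]).round(4),s["position"].round(4),s["tcp_rot"].round(4)[:2,:2],s["qpos"][5])
faces("scene4",guess=(-.152,.594))
wall("top","top4");wall("scene","scene4")
E
```

```text
5.6833 [-0.3059  0.489 ] [ 0.5283 -0.2316  0.3209] [[-0.8187  0.5743]
 [ 0.5743  0.8187]] -2.1173568354655306
far face at 628.1 mm slope 0.0098 resid 0.9 n 161
rear face at -207.8 mm slope 0.0123 resid 0.4 n 46
top wall in lane coords mm (along,across): [ 87.3 490.6] size [20.7 49.9] ang 89.73 ztop 0.0818 112
scene wall in lane coords mm (along,across): [-154.5  596.3] size [111.9  71.5] ang 0.42 ztop 0.0866 615
```

>>> drive_tool(
  commands=[
    [-0.15,0.35,0,0,0,-0.02,0.3],
    [-0.15,0.35,0,0,0,-0.04,0.3],
    [-0.15,0.35,0,0,0,-0.06,0.3],
    [-0.15,0.35,0,0,0,-0.08,0.3],
    [-0.15,0.35,0,0,0,-0.1,0.3],
    [-0.15,0.35,0,0,0,-0.12,0.3],
    [-0.15,0.35,0,0,0,-0.14,0.3],
    [-0.15,0.35,0,0,0,-0.16,0.3],
    [-0.15,0.35,0,0,0,-0.18,0.3],
    [-0.15,0.35,0,0,0,-0.19,0.3],
  ],
)

```text
t: 6.67
position: [0.6251, -0.1652, 0.3209]
tcp_rot: [[-0.823, -0.569, 0.0], [-0.569, 0.823, 0.0], [-0.0, 0.0, -1.0]]
wrist_force: [0.6, 0.4, 0.1]
finger_gap: 0.302
grip_force: 0.0
```

>>> drive_tool(
  commands=[
    [0,0,0,0,0,-0.02,0.3],
    [0,0,0,0,0,-0.04,0.3],
    [0,0,0,0,0,-0.06,0.3],
    [0,0,0,0,0,-0.08,0.3],
    [0,0,0,0,0,-0.1,0.3],
    [0,0,0,0,0,-0.12,0.3],
    [0,0,0,0,0,-0.14,0.3],
    [0,0,0,0,0,-0.16,0.3],
    [0,0,0,0,0,-0.18,0.3],
    [0,0,0,0,0,-0.18,0.3],
  ],
)

```text
t: 7.5
position: [0.6251, -0.1654, 0.3209]
tcp_rot: [[0.162, -0.987, 0.0], [-0.987, -0.162, 0.0], [-0.0, -0.0, -1.0]]
wrist_force: [0.3, 0.0, 0.3]
finger_gap: 0.296
grip_force: 0.0
```

```bash
python3 - <<'E'
from h import *
s=sense();print(s["t"],lane(s["position"]).round(4),s["position"].round(4),s["tcp_rot"].round(4)[:2,:2],s["qpos"])
print("y angle",np.arctan2(*s["tcp_rot"][[1,0],1]),"want",.146-np.pi)
faces(guess=(-.152,.594))
wall("top","top5");X=wall("wrist","wrist5")
for n in ["top5","wrist5"]:
    z=np.load(n+".npz");c=dict(camera_model(n[:-1]));c["R"]=z["R"];c["t"]=z["t"]
    X=cloud(c,z["d"]);P=X[(X[...,2]>.033)&(X[...,2]<.046)&(X[...,1]>.03)&(X[...,1]<.28)&(X[...,0]>.4)&(X[...,0]<.7)]
    for q0 in(.551,.6365):
        q=lane(P);k=abs(q[:,1]-q0)<.006
        if k.sum()<20: continue
        f=np.polyfit(q[k,0],q[k,1],1);print(n,q0,"slope",f[0].round(4),"at -.03,.1",np.polyval(f,[-.03,.1]).round(4),"along",np.percentile(q[k,0],[1,99]).round(4),k.sum())
E
```

```text
7.5 [-0.2546  0.5944] [ 0.6251 -0.1654  0.3209] [[ 0.1617 -0.9868]
 [-0.9868 -0.1617]] [ 5.00922353e-02  1.68873583e-01  7.11980105e-02 -1.77847153e-04
 -1.47290461e+00  1.12361837e-01]
y angle -2.979155961752526 want -2.995592653589793
far face at 627.9 mm slope 0.0092 resid 0.82 n 161
rear face at -207.9 mm slope 0.0121 resid 0.65 n 46
top wall in lane coords mm (along,across): [-158.3  594.9] size [67.  96.7] ang 89.56 ztop 0.0866 497
wrist wall in lane coords mm (along,across): [-171.3  594.4] size [71.4 61.6] ang 0.5 ztop 0.0868 3463
top5 0.551 slope 0.0293 at -.03,.1 [0.5476 0.5514] along [0.047  0.1925] 66
top5 0.6365 slope 0.0052 at -.03,.1 [0.6351 0.6358] along [0.0431 0.1885] 73
```

View pics/wrist5.png

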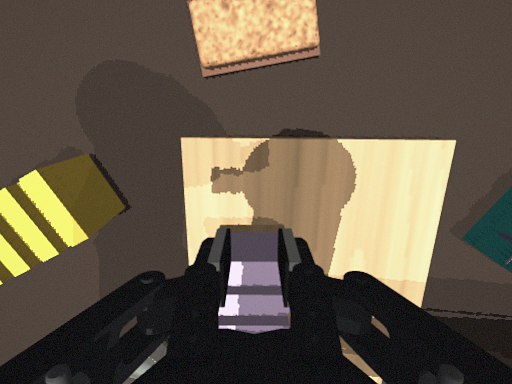

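>>> drive_tool(
  commands=[
    [0,0,0.1,0,0,0.0026,0.3],
    [0,0,0.2,0,0,0.0026,0.3],
    [0,0,0.3,0,0,0.0026,0.3],
    [0,0,0.36,0,0,0.0026,0.3],
    [0,0,0.4,0,0,0.0026,0.3],
    [0,0,0.4,0,0,0.0026,0.3],
  ],
)

```text
t: 8.15
position: [0.6244, -0.1663, 0.1975]
tcp_rot: [[0.135, -0.991, -0.005], [-0.991, -0.135, 0.001], [-0.001, 0.005, -1.0]]
wrist_force: [-0.4, 0.8, 0.3]
finger_gap: 0.3
grip_force: 0.0
```

```bash
python3 - <<'E'
from h import *
s=sense();print(s["t"],lane(s["position"]).round(4),s["position"].round(4),s["wrist_force"].round(2))
print("y angle",np.arctan2(*s["tcp_rot"][[1,0],1]),"want",.146-np.pi)
E
```

```text
8.15 [-0.2554  0.5936] [ 0.6244 -0.1663  0.1975] [-0.4   0.82  0.28]
y angle -3.0065792090729895 want -2.995592653589793
```

>>> drive_tool(
  commands=[
    [-0.05,0,0,0,0,0,0.3],
    [-0.09,0,0,0,0,0,0.3],
    [-0.11,0,0,0,0,0,0.3],
    [-0.12,0,0,0,0,0,0.3],
    [-0.13,0,0,0,0,0,0.3],
    [-0.14,0,0,0,0,0,0.3],
    [-0.15,0,0,0,0,0,0.3],
    [-0.16,0,0,0,0,0,0.3],
    [-0.17,0,0,0,0,0,0.3],
    [-0.18,0,0,0,0,0,0.3],
  ],
)

```text
t: 8.98
position: [0.6179, -0.1129, 0.2006]
tcp_rot: [[0.135, -0.991, -0.0], [-0.991, -0.135, 0.0], [-0.0, 0.0, -1.0]]
wrist_force: [-0.0, -0.6, 1.3]
finger_gap: 0.298
grip_force: 0.0
```

```bash
cat >> h.py <<'E'
def status(guess,tag):
    s=sense();print(round(s["t"],2),"tcp lane",lane(s["position"]).round(4),"z",s["position"][2].round(4),"F",s["wrist_force"].round(2),"yaw err",round(np.arctan2(*s["tcp_rot"][[1,0],1])-.146+np.pi,4))
    faces(tag+"f",guess=guess);wall("top","top"+tag)
E
python3 - <<'E'
from h import *
status((-.135,.594),"6")
E
```

```text
8.98 tcp lane [-0.2016  0.5949] z 0.2006 F [-0.01 -0.57  1.32] yaw err -0.0102
far face at 628.2 mm slope 0.0078 resid 0.9 n 166
rear few 6
top wall in lane coords mm (along,across): [-144.7  573.2] size [136.8  41. ] ang 8.94 ztop 0.0867 287
```

>>> drive_tool(
  commands=[
    [-0.015,0,0,0,0,-0.0016,0.3],
    [-0.03,0.0003,0,0,0,-0.0016,0.3],
    [-0.045,0.0005,0,0,0,-0.0016,0.3],
    [-0.06,0.0006,0,0,0,-0.0016,0.3],
    [-0.075,0.0008,0,0,0,-0.0016,0.3],
    [-0.09,0.0009,0,0,0,-0.0016,0.3],
    [-0.1,0.001,0,0,0,-0.0016,0.3],
    [-0.11,0.0011,0,0,0,-0.0016,0.3],
    [-0.12,0.0012,0,0,0,-0.0016,0.3],
    [-0.13,0.0013,0,0,0,-0.0016,0.3],
  ],
)

```text
t: 9.92
position: [0.6122, -0.0742, 0.2007]
tcp_rot: [[0.146, -0.989, -0.0], [-0.989, -0.146, 0.0], [-0.0, 0.0, -1.0]]
wrist_force: [0.6, 0.5, 1.1]
finger_gap: 0.303
grip_force: 0.0
```

```bash
python3 - <<'E'
from h import *
status((-.097,.594),"7")
c=camera_model("scene");X=cloud(c,grab_frame("scene")[1]);q=lane(X)
P=q[(X[...,2]>.033)&(X[...,2]<.042)]
for q0 in(.552,.6368):
    k=(abs(P[:,1]-q0)<.005)&(P[:,0]>-.06)&(P[:,0]<.2);f=np.polyfit(P[k,0],P[k,1],1);print(q0,np.polyval(f,[-.03,.18]).round(4),k.sum())
E
```

```text
9.92 tcp lane [-0.1625  0.5949] z 0.2007 F [0.56 0.53 1.05] yaw err 0.0
far face at 627.6 mm slope -0.0073 resid 0.86 n 158
rear few 10
top wall in lane coords mm (along,across): [-105.6  569.4] size [136.3  35.7] ang 7.8 ztop 0.0867 218
0.552 [0.5511 0.5534] 110
0.6368 [0.6374 0.6376] 131
```

```bash
python3 -c "
import cv2
im=cv2.imread('pics/7f.png')[130:270,160:370];cv2.imwrite('pics/v7.png',cv2.resize(im,None,fx=3.5,fy=3.5,interpolation=cv2.INTER_CUBIC))"
```

```text
(no output)
```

View pics/v7.png

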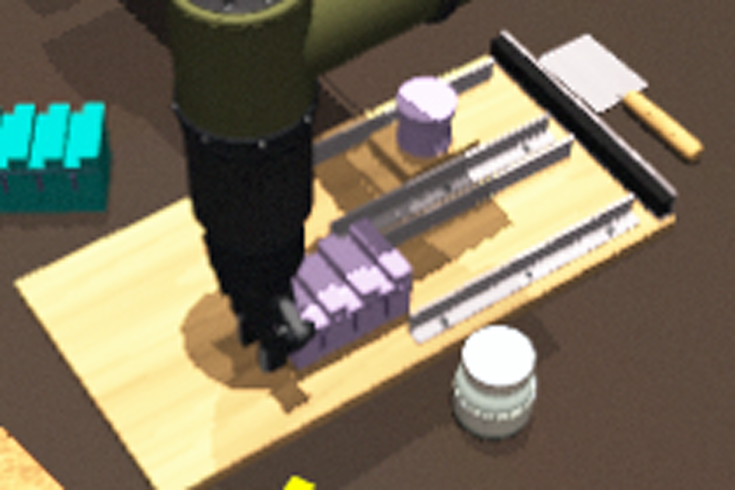

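The wall is right at the mouth and centred, about 8 mm clear of the far rail. I'll keep pushing.

>>> drive_tool(
  commands=[
    [-0.015,0,0,0,0,0,0.3],
    [-0.03,0,0,0,0,0,0.3],
    [-0.045,0,0,0,0,0,0.3],
    [-0.06,0,0,0,0,0,0.3],
    [-0.075,0.001,0,0,0,0,0.3],
    [-0.09,0.001,0,0,0,0,0.3],
    [-0.105,0.002,0,0,0,0,0.3],
    [-0.12,0.002,0,0,0,0,0.3],
    [-0.135,0.002,0,0,0,0,0.3],
    [-0.15,0.002,0,0,0,0,0.3],
  ],
)

```text
t: 10.9
position: [0.6051, -0.0296, 0.2007]
tcp_rot: [[0.146, -0.989, -0.0], [-0.989, -0.146, 0.0], [-0.0, -0.0, -1.0]]
wrist_force: [0.0, -0.0, -0.3]
finger_gap: 0.304
grip_force: 0.0
```

```bash
python3 - <<'E'
from h import *
status((-.051,.594),"8")
E
```

```text
10.9 tcp lane [-0.1173  0.5943] z 0.2007 F [ 0.03 -0.04 -0.32] yaw err 0.0001
far face at 626.9 mm slope -0.0075 resid 0.92 n 153
rear few 7
top wall in lane coords mm (along,across): [-59.7 567.3] size [134.1  24. ] ang 4.6 ztop 0.0866 153
```

>>> drive_tool(
  commands=[
    [-0.018,0,0,0,0,0,0.3],
    [-0.036,0,0,0,0,0,0.3],
    [-0.054,0,0,0,0,0,0.3],
    [-0.072,0,0,0,0,0,0.3],
    [-0.09,0,0,0,0,0,0.3],
    [-0.108,0,0,0,0,0,0.3],
    [-0.126,0,0,0,0,0,0.3],
    [-0.144,0,0,0,0,0,0.3],
    [-0.162,0,0,0,0,0,0.3],
    [-0.18,0,0,0,0,0,0.3],
  ],
)

```text
t: 11.83
position: [0.5972, 0.0239, 0.2007]
tcp_rot: [[0.146, -0.989, -0.0], [-0.989, -0.146, 0.0], [-0.0, 0.0, -1.0]]
wrist_force: [-0.3, -0.4, -1.0]
finger_gap: 0.3
grip_force: 0.0
```

```bash
python3 - <<'E'
from h import *
status((.003,.594),"9")
E
```

```text
11.83 tcp lane [-0.0632  0.5943] z 0.2007 F [-0.31 -0.41 -0.99] yaw err 0.0002
far face at 627.3 mm slope -0.0089 resid 0.94 n 162
rear few 7
top wall in lane coords mm (along,across): [-22.2 566.1] size [104.1  20.2] ang 4.94 ztop 0.0864 88
```

>>> drive_tool(
  commands=[
    [-0.018,0,0,0,0,0,0.3],
    [-0.036,0,0,0,0,0,0.3],
    [-0.054,0,0,0,0,0,0.3],
    [-0.072,0,0,0,0,0,0.3],
    [-0.09,0,0,0,0,0,0.3],
    [-0.108,0,0,0,0,0,0.3],
    [-0.126,0,0,0,0,0,0.3],
    [-0.144,0,0,0,0,0,0.3],
    [-0.162,0,0,0,0,0,0.3],
    [-0.18,0,0,0,0,0,0.3],
  ],
)

```text
t: 12.77
position: [0.5894, 0.0774, 0.2007]
tcp_rot: [[0.146, -0.989, 0.0], [-0.989, -0.146, 0.0], [-0.0, -0.0, -1.0]]
wrist_force: [0.3, -0.8, 0.4]
finger_gap: 0.303
grip_force: 0.0
```

```bash
python3 - <<'E'
from h import *
status((.057,.594),"10")
for n in("scene","top"):
    c=camera_model(n);im,d=grab_frame(n);X=cloud(c,d);q=lane(X);z=X[...,2]
    for lo,hi in((.57,.62),(.645,.68)):
        k=(z>.02)&(z<.05)&(q[...,1]>lo)&(q[...,1]<hi)&(q[...,0]>.17)&(q[...,0]<.27)
        if n=="scene" : kk=k&(z<.036)
        else: kk=k&(z>.04)
        print(n,lo,kk.sum(),np.percentile(q[kk][:,0],[5,25,50,75,95]).round(4) if kk.sum() else "")
    # board far end, mouth
    for q0 in(.552,.6368):
        k=(z>.033)&(z<.044)&(abs(q[...,1]-q0)<.006)&(q[...,0]>-.06)&(q[...,0]<.21)
        print(" rail along",q[k][:,0].min().round(4),q[k][:,0].max().round(4))
    k=(z>.08)&(z<.095)&(abs(q[...,1]-.594)<.036)&(q[...,0]>.04)&(q[...,0]<.2)
    print(" lead end",np.percentile(q[k][:,0],[90,98,100]).round(4) if k.sum() else "")
E
```

```text
12.77 tcp lane [-0.0092  0.5943] z 0.2007 F [ 0.34 -0.79  0.39] yaw err 0.0001
far face at 627.1 mm slope 0.008 resid 0.97 n 142
rear few 3
top wall in lane coords mm (along,across): [ 30.5 565.7] size [104.2  19.6] ang 4.69 ztop 0.0867 79
scene 0.57 40 [0.2055 0.2073 0.2083 0.2096 0.211 ]
scene 0.645 29 [0.1792 0.2076 0.2103 0.2126 0.2214]
 rail along -0.0474 0.21
 rail along -0.0468 0.2099
 lead end [0.1074 0.1119 0.1141]
top 0.57 0 
top 0.645 0 
 rail along -0.0435 0.143Traceback (most recent call last):
  File "<stdin>", line 13, in <module>
    return umr_minimum(a, axis, None, out, keepdims, initial, where)
ValueError: zero-size array to reduction operation minimum which has no identity
```

>>> drive_tool(
  commands=[
    [-0.018,0,0,0,0,0,0.3],
    [-0.036,0,0,0,0,0,0.3],
    [-0.054,0,0,0,0,0,0.3],
    [-0.072,0,0,0,0,0,0.3],
    [-0.09,0,0,0,0,0,0.3],
    [-0.108,0,0,0,0,0,0.3],
    [-0.126,0,0,0,0,0,0.3],
    [-0.144,0,0,0,0,0,0.3],
    [-0.162,0,0,0,0,0,0.3],
    [-0.18,0,0,0,0,0,0.3],
  ],
)

```text
t: 13.8
position: [0.5815, 0.1308, 0.2007]
tcp_rot: [[0.146, -0.989, -0.0], [-0.989, -0.146, 0.0], [-0.0, 0.0, -1.0]]
wrist_force: [-0.3, -0.3, 0.4]
finger_gap: 0.298
grip_force: 0.0
```

>>> drive_tool(
  commands=[
    [-0.015,0,0,0,0,0,0.3],
    [-0.03,0,0,0,0,0,0.3],
    [-0.045,0,0,0,0,0,0.3],
    [-0.06,0,0,0,0,0,0.3],
    [-0.07,0,0,0,0,0,0.3],
    [-0.08,0,0,0,0,0,0.3],
    [-0.09,0,0,0,0,0,0.3],
    [-0.1,0,0,0,0,0,0.3],
    [-0.1,0,0,0,0,0,0.3],
  ],
)

```text
t: 14.55
position: [0.5771, 0.1604, 0.2007]
tcp_rot: [[0.146, -0.989, 0.0], [-0.989, -0.146, 0.0], [-0.0, -0.0, -1.0]]
wrist_force: [0.3, -0.5, -0.1]
finger_gap: 0.304
grip_force: 0.0
```

```bash
cat >> h.py <<'E'
def gap():
    c=camera_model("scene");im,d=grab_frame("scene");X=cloud(c,d);q=lane(X);z=X[...,2]
    k=(z>.08)&(z<.095)&(abs(q[...,1]-.594)<.036)&(q[...,0]>.13)&(q[...,0]<.24)
    print(" lead end",np.percentile(q[k][:,0],[90,98,100]).round(4) if k.sum() else "")
    return im
E
python3 - <<'E'
from h import *
status((.141,.594),"11");im=gap()
im=im[110:230,230:380];cv2.imwrite('pics/v11.png',cv2.resize(im,None,fx=5,fy=5,interpolation=cv2.INTER_CUBIC))
E
```

```text
14.55 tcp lane [0.0747 0.5943] z 0.2007 F [ 0.28 -0.5  -0.14] yaw err 0.0004
far face at 627.4 mm slope 0.0044 resid 1.15 n 143
rear few 4
top wall in lane coords mm (along,across): [114.8 563.6] size [106.8  20.4] ang 4.24 ztop 0.0858 79
 lead end [0.193  0.198  0.1998]
```

View pics/v11.png

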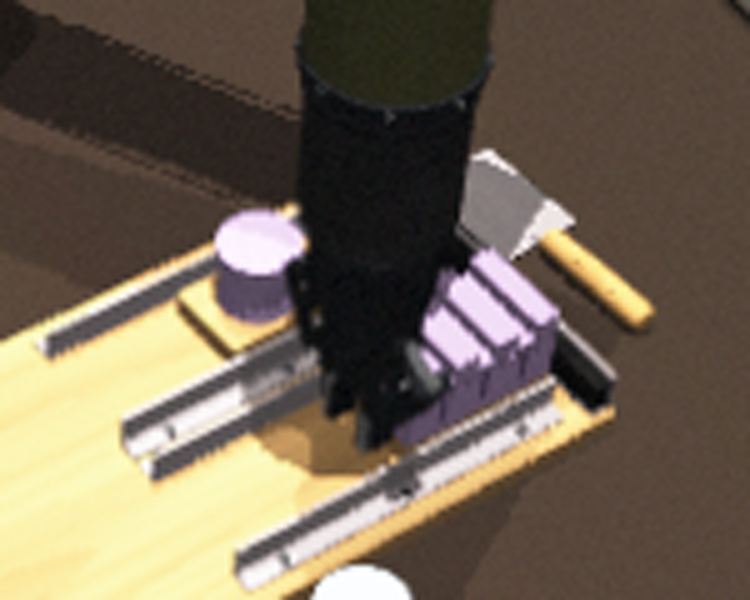

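>>> drive_tool(
  commands=[
    [-0.005,0,0,0,0,0,0.3],
    [-0.01,0,0,0,0,0,0.3],
    [-0.015,0,0,0,0,0,0.3],
    [-0.02,0,0,0,0,0,0.3],
    [-0.025,0,0,0,0,0,0.3],
    [-0.03,0,0,0,0,0,0.3],
    [-0.03,0,0,0,0,0,0.3],
  ],
)

```text
t: 15.28
position: [0.5758, 0.1691, 0.2007]
tcp_rot: [[0.146, -0.989, -0.0], [-0.989, -0.146, 0.0], [-0.0, 0.0, -1.0]]
wrist_force: [-0.0, 0.1, -0.1]
finger_gap: 0.3
grip_force: 0.0
```

>>> drive_tool(
  commands=[
    [-0.003,0,0,0,0,0,0.3],
    [-0.005,0,0,0,0,0,0.3],
    [-0.005,0,0,0,0,0,0.3],
  ],
)

```text
t: 15.53
position: [0.5756, 0.1704, 0.2007]
tcp_rot: [[0.146, -0.989, -0.0], [-0.989, -0.146, 0.0], [-0.0, -0.0, -1.0]]
wrist_force: [0.2, 0.8, -0.9]
finger_gap: 0.299
grip_force: 0.0
```

```bash
python3 - <<'E'
from h import *
s=sense();print(lane(s["position"]),lane(s["wrist_force"]));gap()
E
```

```text
[0.08485147 0.59431634] [0.74294416 0.34652506]
 lead end [0.2016 0.2069 0.2109]
```

>>> drive_tool(
  commands=[
    [-0.002,0,0,0,0,0,0.3],
    [-0.004,0,0,0,0,0,0.3],
    [-0.004,0,0,0,0,0,0.3],
    [-0.004,0,0,0,0,0,0.3],
  ],
)

```text
t: 15.92
position: [0.5755, 0.1714, 0.2007]
tcp_rot: [[0.146, -0.989, -0.0], [-0.989, -0.146, -0.0], [-0.0, 0.0, -1.0]]
wrist_force: [0.2, -0.1, -0.4]
finger_gap: 0.297
grip_force: 0.0
```

>>> drive_tool(
  commands=[
    [-0.002,0,0,0,0,0,0.3],
    [-0.004,0,0,0,0,0,0.3],
    [-0.004,0,0,0,0,0,0.3],
    [-0.004,0,0,0,0,0,0.3],
  ],
)

```text
t: 16.25
position: [0.5753, 0.1725, 0.2007]
tcp_rot: [[0.146, -0.989, -0.0], [-0.989, -0.146, -0.0], [0.0, 0.0, -1.0]]
wrist_force: [0.0, -2.8, 0.8]
finger_gap: 0.304
grip_force: 0.0
```

```bash
python3 - <<'E'
from h import *
F=[]
for i in range(4):
    gap();s=sense();F.append(lane(s["wrist_force"])[0])
print(lane(s["position"]),np.round(F,2))
E
```

```text
lead end [0.2041 0.2095 0.2126]
 lead end [0.2043 0.2088 0.2118]
 lead end [0.2047 0.2085 0.211 ]
 lead end [0.2035 0.2094 0.2117]
[0.08703188 0.59428537] [-2.03 -2.8  -3.64 -2.52]
```

The force is steady at about 2.7 N, so the wall is touching the strip and pressing it by roughly 1.5 mm. I'll ease back.

>>> drive_tool(
  commands=[
    [0.001,0,0,0,0,0,0.3],
    [0.002,0,0,0,0,0,0.3],
    [0.004,0,0,0,0,0,0.3],
    [0.008,0,0,0,0,0,0.3],
    [0.02,0,0,0,0,0,0.3],
    [0.06,0,0,0,0,0,0.3],
    [0.12,0,0,0,0,0,0.3],
    [0.12,0,0,0,0,0,0.3],
  ],
)

```text
t: 17.12
position: [0.5808, 0.1346, 0.2007]
tcp_rot: [[0.144, -0.99, -0.0], [-0.99, -0.144, -0.0], [0.0, 0.0, -1.0]]
wrist_force: [-0.1, 0.1, -1.0]
finger_gap: 0.304
grip_force: 0.0
```

>>> drive_tool(
  commands=[
    [0,0,-0.1,0,0,0,0.3],
    [0,0,-0.2,0,0,0,0.3],
    [0,0,-0.3,0,0,0,0.3],
    [0.1,0,-0.4,0,0,0,0.3],
    [0.2,0,-0.5,0,0,0,0.3],
    [0.3,0,-0.5,0,0,0,0.3],
    [0.4,0,-0.5,0,0,0,0.3],
    [0.5,0,-0.5,0,0,0,0.3],
    [0.5,0,-0.5,0,0,0,0.3],
    [0.5,0,-0.5,0,0,0,0.3],
  ],
)

```text
t: 17.95
position: [0.6024, -0.0132, 0.3506]
tcp_rot: [[0.143, -0.99, -0.0], [-0.99, -0.143, 0.0], [-0.0, 0.0, -1.0]]
wrist_force: [0.1, 1.5, -0.3]
finger_gap: 0.296
grip_force: 0.0
```

```bash
python3 - <<'E'
from h import *
status((.154,.594),"13");im=gap();wall("scene","scene13")
im=im[110:230,230:380];cv2.imwrite('pics/v13.png',cv2.resize(im,None,fx=5,fy=5,interpolation=cv2.INTER_CUBIC))
E
```

```text
17.95 tcp lane [-0.1007  0.5941] z 0.3506 F [ 0.1   1.48 -0.29] yaw err -0.0028
far face at 626.9 mm slope 0.0053 resid 1.09 n 138
rear face at 98.3 mm slope 0.0024 resid 0.9 n 76
top wall in lane coords mm (along,across): [ 82.6 490.5] size [20.5 41.2] ang 89.46 ztop 0.0816 97
 lead end [0.2031 0.2077 0.2114]
scene wall in lane coords mm (along,across): [152.8 595.5] size [113.6  70.2] ang 0.27 ztop 0.0866 544
```

View pics/v13.png

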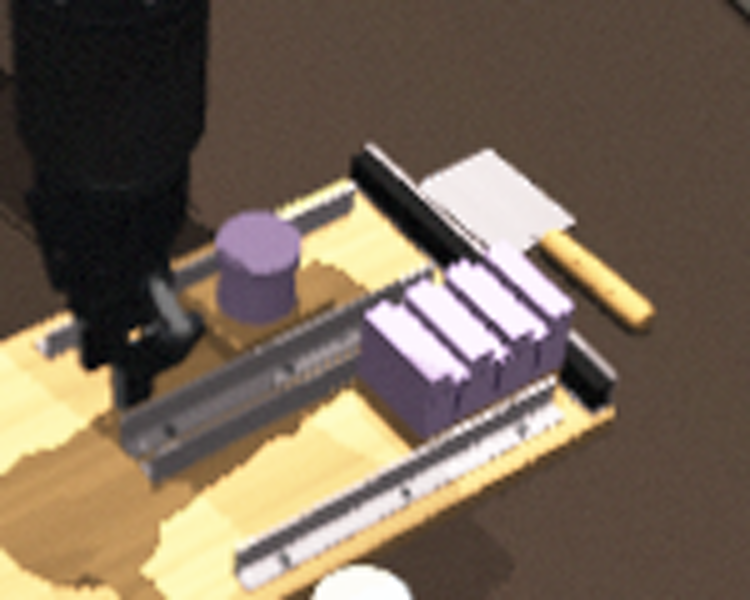

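The wall stands in the lane with its leading end at the stop, clear of both rails. The hand is away and the other items haven't moved.

```bash
python3 -c "
from bench import *
print(job_done())"
```

```text
the job is handed in; nothing more can be done
None
```

I put the wall model away in the empty lane and handed the job in at about 18 s: it rests lightly against the rubber strip, about 8 mm clear of each rail, and the hand is well away.

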